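# Scrap the cracked board and reset the cooling-air valve

### The arm

A 7-joint arm with a two-finger parallel gripper is mounted at the origin on the work surface. World frame = base frame: x ahead of the robot, y to its left, z up, the work surface at z = 0. Lengths are in m, angles in rad, forces in N, time in s.
With the tool pointing down it reaches from about 0.425 to 0.875 m from the base axis. Payload 4.7 kg.
Tool frame: the origin (TCP) lies between the finger pads; the fingertips stand 14 mm ahead of it and the grasp point (between the pads) lies 5 mm behind it; z points along the fingers, y is the line along which they close (so a half turn about z gives the same grasp; the last joint's range is limited). The gripper opens to 87 mm and grips with 3 to 60 N. Pads are 19 mm wide; open, the fingers measure 117 mm over their backs; the gripper's body (75 mm by 190 mm) begins 51 mm behind the grasp point.
Start: joints at [1.261, 0.321, -0.07, 1.45, 0.023, 1.371, -0.057], TCP at [0.207, -0.616, 0.237] pointing down, gripper open.
Joint ranges: [-2.86, 2.86], [-0.3, 2.09], [-1.38, 1.24], [0.06, 2.45], [-1.56, 4.7], [0.09, 2.05], [-2.69, 2.69]. Speed limits (rad/s): [2.57, 2.57, 3.14, 3.14, 3.14, 3.14, 3.14].

### API

Orientations are given as a rotation vector (axis times angle).
In Python, from bench import ctrl gives the robot as it stands.
- The arm moves only by the tool step_arm, never from a script. Its argument "commands" is a list of rows, each an object with "travel": the shift along the tool's x, y, z in m, a list of three; "turn": the turn, a rotation vector about the tool's x, y, z in degrees, a list of three. A call has 1 to 5 rows; each row is the pose to reach, as a shift and turn from the pose commanded when the call began, along the tool's axes at that moment; what a row does not reach only later rows make up. A row lasts 1/10 s, in which the tool goes at most 50 mm and 8.59 degrees, less where a joint would pass 70% of its speed; a pose out of reach is approached as far as the arm can. A call with a gripper value outside its range is refused whole. "gripper" is the opening, from 0 (shut) to 1 (fully open), set as the call begins (left out, the last holds). The fingers move at their own pace and stop on an object; "force" is the grip in N (left out, the last holds). Time passes only in rows, so rows that repeat a pose let the fingers close. It gives the time, the measured TCP pose, the force, the opening and the grip force at its end, in the units of the state.
- ctrl.get_state(): the state, without advancing time (a new reading comes with each control period).
- ctrl.get_image(name): name is "side" or "top"; returns the picture (384x512x3 uint8, red, green, blue); there is no depth.
- ctrl.camera_model(name): a dict with "fx", "fy", "cx", "cy" (pixels), "R" (3x3) and "t" (3): a world point X has camera coordinates R X + t. Camera axes: x right, y down, z forward; pixel columns grow to the right and rows downward; lengths in m; the calibration is good to about 2 mm. A picture is of the moment at which its call begins. camera_model takes no time and is no camera call.
- ctrl.close_job(): hands the job in; it is judged then, once.
The state is a dict: "time": time; "joint_positions": joint angles; "qd": joint speeds; "joint_torque": joint torques, N m; "position": TCP position; "tool_rot": TCP orientation; "ft_force": force on the tool from outside, world axes, zero at the start; "torque": the same for the moment, N m; "grip_width": opening from 0.0 (shut) to 1.0 (fully open); "grip_force": force on a finger pad.
Only numpy, scipy, OpenCV 4.12 (cv2) and the standard library are available. Lean on these libraries where they do the work, as an engineer would, in place of code of your own. Each camera call takes 0.05 s, during which the arm holds its last target. There are 200 camera calls.

### The job

The red-stickered board on the cooling grid is spoilt because the cooling air was set wrong: first drop it into the red reject bin. Then reset the air by the yellow crank handle on the blue valve wheel: screw the valve clockwise fully shut against its stop, then back it off (counter-clockwise) exactly two full turns, and finish still holding the handle at that setting, so that I can tighten the gland nut. Leave the good board, the solder spool and the spanner where they are.

Things in the scene. Friction and masses are not known exactly. Their poses are not given: they have to be found in the camera images.
- board_center (a point): Rejected board on the cooling grid: green board 90 (x) x 60 (y) x 2 mm with a black transformer block 40 (x) x 32 (y) mm in its middle, its top (red sticker) 32 mm above the board's underside. Grip it across y; the board beside it is bare. Parts up to 20 mm high stand only beyond 28 mm along x from the middle. 0.11 to 0.22 kg. Point: 16 mm above the underside, on the transformer's axis; z up.
- grid_top (a point): Middle of the top of the cooling grid (steel, 120 x 150 mm, 24 mm above the bench), part of the fixed air unit; axes as the unit. The pipe runs along +y: air nozzle (51 mm high) from 99 mm on, valve axis at 200 mm, pressure gauge (103 mm high) at 283 mm.
- bin: Red open-front storage bin, loose, 0.5 kg, 240 (x) x 170 (y) x 90 mm high, walls and floor 5 mm. Origin at the centre of its underside, x towards its high back; the front wall (-x) is 45 mm high and the sides slope up from it to full height within 70 mm.
- hub (a point): Centre of the blue valve wheel on its upright axis, at mid height of the rim (104 mm above the bench); fixed. Rim 99 mm across and 13 mm thick, three spokes; the hub nut ends 9 mm above this point. The wheel does not rise as it turns.
- handle: Yellow upright crank handle on the wheel's rim, 20 mm in diameter, 52 mm long, its axis 43 mm from the wheel's. Origin at its middle, 140 mm above the bench, 29 mm above the top of the rim. It revolves freely about its own axis: a gripper can carry it round in a circle without turning itself.
- wheel (a joint): Angle of the valve wheel, rad, not wrapped: 0 = shut against the hard stop; grows counter-clockwise seen from above (opening), 6.283 a turn, 12.566 = two turns open, travel ends at 22. At 0 the handle lies from the hub towards +x of hub. Turns with about 2 N at the handle and stays where left. Starts 3.8 to 9.4.
- good_board_center (a point): A good board of the same make with a green sticker, lying on the bench on the robot's side of the unit; same point as for the rejected one. Leave alone.
- spool: Spool of solder with green flanges, 56 mm in diameter, 50 mm high, standing on the bench beyond the unit. Origin at the centre of its underside. Leave alone.
- spanner: Open-ended steel spanner 150 mm long lying flat on the bench beyond the valve. Leave alone.
Mind the look-alikes: they are no part of the job. Leave any orange or pink look-alike of the part that bears board_center alone.

How it is judged:
On the way, in this order (a step that is already met when the one before it is completed fails the run):
1. the rejected board lies in the red bin, let go (x of board_center in the frame of bin between -0.115 and 0.115 m and y of board_center in the frame of bin between -0.08 and 0.08 m and z of board_center in the frame of bin between 0 and 0.075 m and contact force between the fingers and board below 0.1 N and angle between bin's own z axis and vertical below 0.15 rad), for 0.2 s.
2. the valve is screwed shut against its stop (value of joint wheel below 0.1 rad), for 0.1 s.
At the end, for the whole second after the job is handed in: The rejected board lies inside the red bin, which stands upright; the valve, after having been shut to its stop, stands two turns open within 20 degrees and still; and the gripper holds the crank handle (grasp point within 40 mm of its middle, more than 3 N on it) (x of board_center in the frame of bin between -0.115 and 0.115 m and y of board_center in the frame of bin between -0.08 and 0.08 m and z of board_center in the frame of bin between 0 and 0.075 m and value of joint wheel between 12.216 and 12.916 rad and velocity of joint wheel between -0.1 and 0.1 rad/s and contact force between the fingers and handle above 3 N and distance between the grasp point and handle below 0.04 m and angle between bin's own z axis and vertical below 0.15 rad); the arm keeps its last pose, push and grip.
It fails at once if the good board is disturbed (moved over 25 mm) (distance of good_board_center from where it was at the start of the episode above 0.025 m).
It fails at once if the solder spool is disturbed (moved over 25 mm) (distance of spool from where it was at the start of the episode above 0.025 m).
It fails at once if the spanner is disturbed (moved over 25 mm) (distance of spanner from where it was at the start of the episode above 0.025 m).
It also fails if it takes over 72 s, if anything falls off the work surface, if the arm or the gripper's body presses on something with over 40 N, if the wrist force passes 120 N, or if a joint passes its speed limit or range.

## Working session

There is one attempt and no reset: what is moved stays moved. The work goes in short steps, Python scripts to look and compute and a tool call to move; the robot and the scene stay as the last step left them, time stands still between calls to the robot, and variables do not carry over. Pictures are saved under pics/ and viewed, at most 10 in all, crops included, and the job is handed in when it is done.

Besides the shell and the picture viewer there is one more tool, called after "Request:" in YAML: its name, and indented under it one key for each argument. step_arm: Moves the arm, as the interface text tells. Its arguments: {"type":"object","properties":{"commands":{"type":"array"},"gripper":{"type":"number"},"force":{"type":"number"}},"required":["commands"]}

```bash
mkdir -p pics; cat > h.py <<'E'
import numpy as np, cv2
from bench import ctrl
def ray(cam,u,v):
    m=ctrl.camera_model(cam);R=np.array(m["R"]);t=np.array(m["t"])
    return -R.T@t, R.T@np.array([(u-m["cx"])/m["fx"],(v-m["cy"])/m["fy"],1])
def at_z(cam,u,v,z):
    c,d=ray(cam,u,v); return c+d*(z-c[2])/d[2]
def px(cam,X):
    m=ctrl.camera_model(cam);p=np.array(m["R"])@np.array(X)+np.array(m["t"])
    return np.array([m["fx"]*p[0]/p[2]+m["cx"],m["fy"]*p[1]/p[2]+m["cy"]])
def snap(cam,name,box=None,s=1.5):
    im=ctrl.get_image(cam)[:,:,::-1]
    if box: im=im[box[1]:box[3],box[0]:box[2]]
    cv2.imwrite(f"pics/{name}.png",cv2.resize(im,None,fx=s,fy=s,interpolation=cv2.INTER_CUBIC))
E
python3 - <<'E'
from h import *
snap("top","t0");snap("side","s0")
s=ctrl.get_state();print(s["time"],s["position"],s["tool_rot"],s["grip_width"])
for c in("top","side"):print(ray(c,256,192))
E
```

```text
0.1 [ 0.20661388 -0.615787    0.23557735] [-3.09883354e+00 -5.06166035e-01  5.71367373e-04] 0.9990654239720128
(array([0.4917771 , 0.00748813, 0.89731824]), array([ 0.07530763, -0.0031815 , -0.99719726]))
(array([0.37687603, 0.77034674, 0.56688847]), array([ 0.19716748, -0.84585109, -0.49590751]))
```

View pics/t0.png

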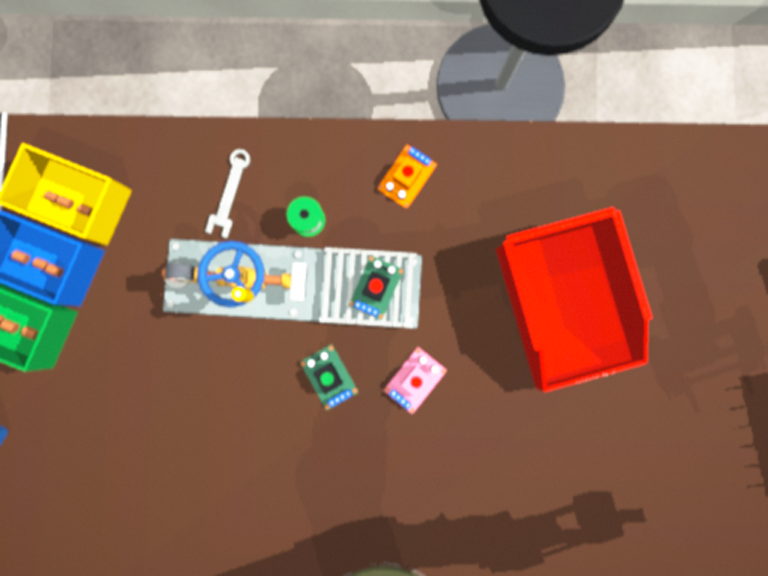

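View pics/s0.png

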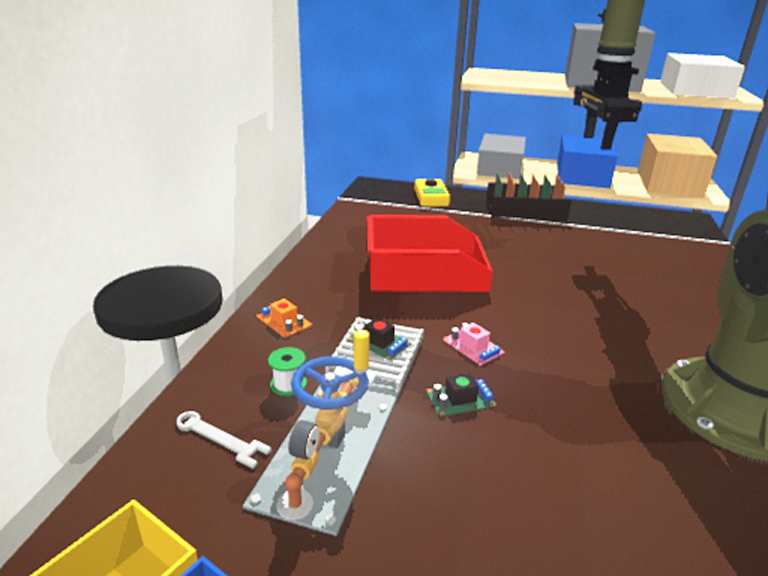

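The candidates in the top view (768x576 scale) are:
- green board with a red sticker on the grid, at (376,286)
- orange look-alike at (408,172)
- pink look-alike at (416,382)
- good board with a green sticker, at (328,378)

The board on the grid at (376,286) fits the description. The valve wheel is at (231,274), with its handle at about (240,293). The bin is at about (577,298), with its low front towards the robot side. I'll confirm in one crop.

```bash
python3 - <<'E'
from h import *
snap("top","t1",(100,140,300,235),4)
E
```

```text
(no output)
```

View pics/t1.png

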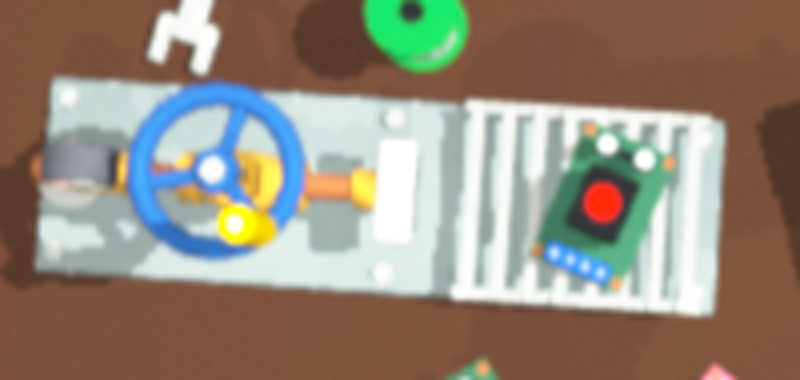

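```bash
python3 - <<'E'
from h import *
np.set_printoptions(precision=4,suppress=True)
c=lambda u,v,z:at_z("top",100+u/4,140+v/4,z)
f=lambda u,v,z:at_z("top",u/1.5,v/1.5,z)
ang=lambda d:np.degrees(np.arctan2(d[1],d[0]))
b=c(603,202,.056);K=[c(*p,.026) for p in((591,129),(670,162),(617,285),(538,249))]
print("board",b,np.mean(K,0),"ang x",ang(K[0]-K[3]),ang(K[1]-K[2]),[np.linalg.norm(K[i]-K[i-1]) for i in range(4)])
G=[c(*p,.024) for p in((468,101),(720,120),(712,314),(455,298))]
g=np.mean(G,0);print("grid",g,"ydir",ang(G[0]-G[1]),ang(G[3]-G[2]),[np.linalg.norm(G[i]-G[i-1]) for i in range(4)])
h=c(212,169,.113);k=c(236,222,.166);print("hub",h,"handle",k,ang(k-h),np.linalg.norm((k-h)[:2]),"grid->hub",h-g,ang(h-g))
B=[f(503,243,.09),f(617,210,.09),f(648,360,.045),f(545,388,.045)]
print("bin",np.mean(B,0),B,ang(B[0]-B[3]),ang(B[1]-B[2]))
from scipy.spatial.transform import Rotation as R
print(R.from_rotvec(ctrl.get_state()["tool_rot"]).as_matrix())
E
```

```text
board [0.5587 0.0171 0.056 ] [0.5586 0.0168 0.026 ] ang x -22.9895797348532 -22.693864148580893 [np.float64(0.07969828948028473), np.float64(0.05205312566506056), np.float64(0.08127507734961219), np.float64(0.052473009198650895)]
grid [0.5576 0.0261 0.024 ] ydir 86.32440492677699 87.04876891381808 [np.float64(0.12016019776359839), np.float64(0.15412567650136408), np.float64(0.11822749269620489), np.float64(0.15560514162799782)]
hub [0.5698 0.2298 0.113 ] handle [0.5377 0.2018 0.166 ] -138.95906384511846 0.04259838505547036 grid->hub [0.0122 0.2037 0.089 ] 86.56772929208086
bin [ 0.5368 -0.2954  0.0675] [array([ 0.6228, -0.1738,  0.09  ]), array([ 0.6753, -0.3472,  0.09  ]), array([ 0.4472, -0.4116,  0.045 ]), array([ 0.402 , -0.2488,  0.045 ])] 18.769720373425034 15.751127036560177
[[ 0.948   0.3182 -0.0005]
 [ 0.3182 -0.948   0.0013]
 [-0.0001 -0.0014 -1.    ]]
```

```bash
cat >> h.py <<'E'
from scipy.spatial.transform import Rotation as Ro
def to(x,y,z,yaw):
    "travel (mm, tool axes) and turn (deg) to a tool-down pose with tool x at yaw"
    s=ctrl.get_state();R=Ro.from_rotvec(s["tool_rot"]);G=Ro.from_euler("ZX",[yaw,180],degrees=True)
    print("t",round(s["time"],2),"pos",np.round(s["position"],4),"travel",np.round(R.inv().apply(np.array([x,y,z])-s["position"])*1000,1),"turn",np.round((R.inv()*G).as_rotvec(degrees=True),1),"w",round(s["grip_width"],3),"gf",round(s["grip_force"],1),"F",np.round(s["ft_force"],1),"q",np.round(s["joint_positions"],2))
E
```

Request:
step_arm:
  commands:
    - {"travel":[0.036,-0.033,0],"turn":[0,0,8.2]}
    - {"travel":[0.072,-0.066,0],"turn":[0,0,16.4]}
    - {"travel":[0.108,-0.099,0],"turn":[0,0,24.6]}
    - {"travel":[0.144,-0.132,0],"turn":[0,0,32.8]}
    - {"travel":[0.18,-0.165,0],"turn":[0,0,41.3]}
  gripper: 1
  force: 30

```text
time: 0.65
position: [0.3246, -0.4026, 0.2364]
tool_rot: [-3.08, 0.616, 0.0]
ft_force: [0.1, -0.5, 1.0]
grip_width: 0.998
grip_force: 0.0
```

```bash
python3 -c "
from h import *
to(.5587,.017,.13,-22.8)"
```

```text
t 0.65 pos [ 0.3246 -0.4026  0.2364] travel [  54.8 -477.3  106.4] turn [-0.   0.   0.2] w 0.998 gf 0.0 F [ 0.1 -0.5  1. ] q [ 1.    0.05 -0.16  1.77  0.01  1.32 -1.13]
```

Request:
step_arm:
  commands:
    - {"travel":[0.005,-0.048,0]}
    - {"travel":[0.011,-0.096,0]}
    - {"travel":[0.016,-0.144,0]}
    - {"travel":[0.022,-0.192,0.0]}
    - {"travel":[0.027,-0.24,0.0]}

```text
$.commands[0]: bad value
```

Request:
step_arm:
  commands:
    - {"travel":[0.005,-0.047,0.01]}
    - {"travel":[0.011,-0.094,0.025]}
    - {"travel":[0.016,-0.142,0.04]}
    - {"travel":[0.022,-0.19,0.055]}
    - {"travel":[0.027,-0.237,0.07]}

```text
$.commands[0]: bad value
```

```bash
python3 -c "
from h import *
to(.5587,.017,.045,-22.8)
snap('side','s1',(180,180,340,300),5)
to(.5587,.017,.045,-22.8)"
```

```text
t 0.65 pos [ 0.3246 -0.4026  0.2364] travel [  54.8 -477.3  191.4] turn [-0.   0.   0.2] w 0.998 gf 0.0 F [ 0.1 -0.5  1. ] q [ 1.    0.05 -0.16  1.77  0.01  1.32 -1.13]
t 0.7 pos [ 0.3302 -0.3948  0.2367] travel [  53.1 -466.9  194.2] turn [-0.3 -0.   0.3] w 1.0 gf 0.0 F [4.  6.  0.1] q [ 0.99  0.04 -0.17  1.78  0.    1.33 -1.14]
```

View pics/s1.png

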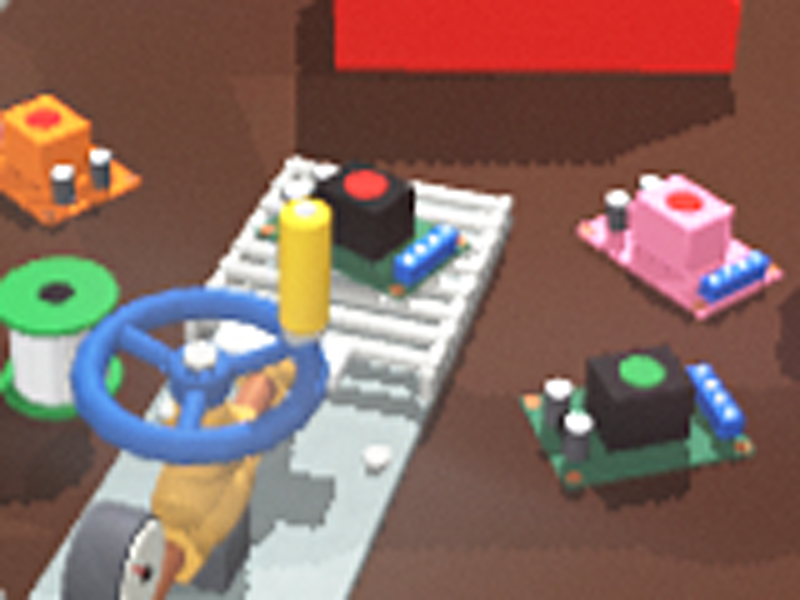

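The crop confirms the target: a green board with a black block and red sticker at crop (365,183), lying on the grid. Both moves were refused because rows need "turn", so I'll resend them.

Request:
step_arm:
  commands:
    - {"travel":[0.005,-0.047,0],"turn":[0,0,0]}
    - {"travel":[0.011,-0.094,0],"turn":[0,0,0]}
    - {"travel":[0.016,-0.141,0],"turn":[0,0,0]}
    - {"travel":[0.022,-0.188,0.0],"turn":[0,0,0]}
    - {"travel":[0.027,-0.235,0.0],"turn":[0,0,0]}

```text
time: 1.2
position: [0.4385, -0.1961, 0.2366]
tool_rot: [3.082, -0.607, 0.001]
ft_force: [1.1, -0.5, 0.4]
grip_width: 0.998
grip_force: 0.0
```

Request:
step_arm:
  commands:
    - {"travel":[0.005,-0.045,0.01],"turn":[0,0,0]}
    - {"travel":[0.011,-0.09,0.025],"turn":[0,0,0]}
    - {"travel":[0.016,-0.135,0.04],"turn":[0,0,0]}
    - {"travel":[0.022,-0.18,0.055],"turn":[0,0,0]}
    - {"travel":[0.027,-0.225,0.07],"turn":[0,0,0]}

```text
time: 1.7
position: [0.549, 0.0015, 0.166]
tool_rot: [3.082, -0.607, 0.001]
ft_force: [-0.1, 0.3, 0.0]
grip_width: 0.998
grip_force: 0.0
```

```bash
python3 -c "
from h import *
to(.5587,.017,.045,-22.8)
print(px('side',[.5587,.017,.056]),'seen',180+365/5,180+183/5)"
```

```text
t 1.7 pos [0.549  0.0015 0.166 ] travel [  3.  -18.1 121. ] turn [ 0.  -0.   0.5] w 0.998 gf 0.0 F [-0.1  0.3  0. ] q [ 0.49  0.2  -0.61  1.78  0.12  1.2  -2.11]
[252.77347866 216.2577525 ] seen 253.0 216.6
```

Request:
step_arm:
  commands:
    - {"travel":[0.003,-0.018,0.03],"turn":[0,0,0.5]}
    - {"travel":[0.003,-0.018,0.06],"turn":[0,0,0.5]}
    - {"travel":[0.003,-0.018,0.08],"turn":[0,0,0.5]}
    - {"travel":[0.003,-0.018,0.08],"turn":[0,0,0.5]}
    - {"travel":[0.003,-0.018,0.08],"turn":[0,0,0.5]}

```text
time: 2.2
position: [0.558, 0.0156, 0.0867]
tool_rot: [-3.08, 0.621, 0.001]
ft_force: [1.1, 0.1, -0.6]
grip_width: 0.999
grip_force: 0.0
```

```bash
python3 -c "
from h import *
to(.5587,.017,.045,-22.8)"
```

```text
t 2.2 pos [0.558  0.0156 0.0867] travel [ 0.2 -1.5 41.7] turn [-0.  0.  0.] w 0.999 gf 0.0 F [ 1.1  0.1 -0.6] q [ 0.44  0.31 -0.6   1.84  0.2   1.06 -2.2 ]
```

Request:
step_arm:
  commands:
    - {"travel":[0,-0.0015,0.012],"turn":[0,0,0]}
    - {"travel":[0,-0.0015,0.024],"turn":[0,0,0]}
    - {"travel":[0,-0.0015,0.034],"turn":[0,0,0]}
    - {"travel":[0,-0.0015,0.041],"turn":[0,0,0]}
    - {"travel":[0,-0.0015,0.041],"turn":[0,0,0]}

```text
time: 2.7
position: [0.5575, 0.0171, 0.0442]
tool_rot: [3.079, -0.621, -0.004]
ft_force: [0.4, 0.4, -0.3]
grip_width: 0.999
grip_force: 0.0
```

Request:
step_arm:
  commands:
    - {"travel":[0,0,0],"turn":[0,0,0]}
    - {"travel":[0,0,0],"turn":[0,0,0]}
    - {"travel":[0,0,0],"turn":[0,0,0]}
    - {"travel":[0,0,0],"turn":[0,0,0]}
    - {"travel":[0,0,0],"turn":[0,0,0]}
  gripper: 0
  force: 30

```text
time: 3.2
position: [0.5586, 0.0171, 0.0458]
tool_rot: [3.08, -0.621, 0.001]
ft_force: [-0.6, 0.2, -0.1]
grip_width: 0.63
grip_force: 0.0
```

Request:
step_arm:
  commands:
    - {"travel":[0,0,0],"turn":[0,0,0]}
    - {"travel":[0,0,-0.01],"turn":[0,0,0]}
    - {"travel":[0,0,-0.03],"turn":[0,0,0]}
    - {"travel":[0,0,-0.06],"turn":[0,0,0]}
    - {"travel":[0,0,-0.09],"turn":[0,0,0]}

```text
time: 3.7
position: [0.5582, 0.0173, 0.137]
tool_rot: [-3.08, 0.62, 0.001]
ft_force: [0.3, 0.3, 0.8]
grip_width: 0.172
grip_force: 0.0
```

```bash
python3 -c "
from h import *
to(.53,-.295,.155,-22.8)"
```

```text
t 3.7 pos [0.5582 0.0173 0.137 ] travel [ 94.9 298.9 -18. ] turn [-0.  0.  0.] w 0.172 gf 0.0 F [0.3 0.3 0.8] q [ 0.46  0.25 -0.61  1.79  0.16  1.15 -2.17]
```

The fingers are slow and I lifted before they had closed. I'll reopen and look again.

Request:
step_arm:
  commands:
    - {"travel":[0.0,0.04,0],"turn":[0,0,0]}
    - {"travel":[0,0.08,0],"turn":[0,0,0]}
    - {"travel":[0,0.12,0],"turn":[0,0,0]}
    - {"travel":[0,0.12,0],"turn":[0,0,0]}
    - {"travel":[0,0.12,0],"turn":[0,0,0]}
  gripper: 1

```text
time: 4.2
position: [0.512, -0.0943, 0.1363]
tool_rot: [3.079, -0.625, 0.002]
ft_force: [-0.1, 1.4, 0.6]
grip_width: 0.539
grip_force: 0.0
```

```bash
python3 -c "
from h import *
to(.5587,.017,.045,-22.8)
snap('top','t2',(100,140,300,235),4)"
```

```text
t 4.2 pos [ 0.512  -0.0943  0.1363] travel [  -0.5 -120.7   91.4] turn [-0.  -0.1 -0.1] w 0.539 gf 0.0 F [-0.1  1.4  0.6] q [ 0.64  0.16 -0.55  1.88  0.09  1.13 -1.91]
```

View pics/t2.png

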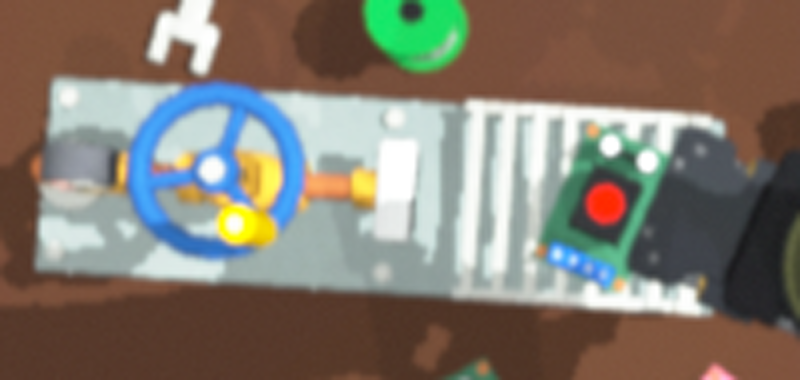

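The board is essentially where it was, with the sticker at (605,203) in the crop. I'll repeat the grasp and allow enough closing time.

Request:
step_arm:
  commands:
    - {"travel":[0,-0.04,0.0],"turn":[0,0,0]}
    - {"travel":[0,-0.08,0.0],"turn":[0,0,0]}
    - {"travel":[0,-0.11,0.01],"turn":[0,0,0]}
    - {"travel":[0,-0.12,0.03],"turn":[0,0,0]}
    - {"travel":[0,-0.12,0.05],"turn":[0,0,0]}

```text
time: 4.75
position: [0.5598, 0.0228, 0.0859]
tool_rot: [-3.079, 0.609, -0.003]
ft_force: [0.1, 0.2, 0.8]
grip_width: 0.978
grip_force: 0.0
```

```bash
python3 -c "
from h import *
to(.5585,.0165,.045,-22.8)"
```

```text
t 4.75 pos [0.5598 0.0228 0.0859] travel [ 1.2  6.5 40.9] turn [-0.2 -0.1  0.4] w 0.978 gf 0.0 F [0.1 0.2 0.8] q [ 0.44  0.31 -0.61  1.83  0.2   1.05 -2.21]
```

Request:
step_arm:
  commands:
    - {"travel":[0,0.0,0.0],"turn":[0,0,0]}
    - {"travel":[0,0.0,0.012],"turn":[0,0,0]}
    - {"travel":[0,0.0,0.027],"turn":[0,0,0]}
    - {"travel":[0,0.0,0.041],"turn":[0,0,0]}
    - {"travel":[0,0.0,0.041],"turn":[0,0,0]}

```text
time: 5.25
position: [0.5567, 0.0167, 0.0422]
tool_rot: [3.079, -0.621, -0.006]
ft_force: [-0.3, -0.3, 0.3]
grip_width: 0.997
grip_force: 0.0
```

Request:
step_arm:
  commands:
    - {"travel":[0,0,0],"turn":[0,0,0]}
    - {"travel":[0,0,0],"turn":[0,0,0]}
    - {"travel":[0,0,0],"turn":[0,0,0]}
    - {"travel":[0,0,0],"turn":[0,0,0]}
    - {"travel":[0,0,0],"turn":[0,0,0]}
  gripper: 0
  force: 30

```text
time: 5.75
position: [0.5587, 0.0171, 0.0449]
tool_rot: [3.08, -0.621, 0.001]
ft_force: [-0.1, -0.5, 0.3]
grip_width: 0.631
grip_force: 0.0
```

Request:
step_arm:
  commands:
    - {"travel":[0,0,0],"turn":[0,0,0]}
    - {"travel":[0,0,0],"turn":[0,0,0]}
    - {"travel":[0,0,0],"turn":[0,0,0]}
    - {"travel":[0,0,0],"turn":[0,0,0]}
    - {"travel":[0,0,0],"turn":[0,0,0]}

```text
time: 6.25
position: [0.5585, 0.0172, 0.0446]
tool_rot: [3.08, -0.621, 0.0]
ft_force: [-0.1, -0.2, 0.7]
grip_width: 0.367
grip_force: 30.0
```

Request:
step_arm:
  commands:
    - {"travel":[0,0,-0.02],"turn":[0,0,0]}
    - {"travel":[0,0,-0.05],"turn":[0,0,0]}
    - {"travel":[0,0,-0.08],"turn":[0,0,0]}
    - {"travel":[0,0.01,-0.1],"turn":[0,0,0]}
    - {"travel":[0.01,0.04,-0.11],"turn":[0,0,0]}

```text
time: 6.75
position: [0.5531, -0.0194, 0.1569]
tool_rot: [-3.079, 0.61, -0.005]
ft_force: [1.3, -0.4, -1.7]
grip_width: 0.365
grip_force: 30.0
```

Request:
step_arm:
  commands:
    - {"travel":[0.015,0.045,0],"turn":[0,0,0]}
    - {"travel":[0.03,0.09,0],"turn":[0,0,0]}
    - {"travel":[0.045,0.135,0],"turn":[0,0,0]}
    - {"travel":[0.06,0.18,0],"turn":[0,0,0]}
    - {"travel":[0.07,0.21,0],"turn":[0,0,0]}

```text
time: 7.25
position: [0.5338, -0.2488, 0.154]
tool_rot: [3.077, -0.627, -0.001]
ft_force: [0.3, -0.6, -0.9]
grip_width: 0.367
grip_force: 30.0
```

Request:
step_arm:
  commands:
    - {"travel":[0.01,0.03,0],"turn":[0,0,0]}
    - {"travel":[0.018,0.046,0],"turn":[0,0,0]}
    - {"travel":[0.018,0.046,0],"turn":[0,0,0]}
    - {"travel":[0.018,0.046,0.03],"turn":[0,0,0]}
    - {"travel":[0.018,0.046,0.06],"turn":[0,0,0]}

```text
time: 7.75
position: [0.5358, -0.2915, 0.0949]
tool_rot: [-3.08, 0.617, -0.004]
ft_force: [-0.2, -0.8, -2.2]
grip_width: 0.362
grip_force: 30.0
```

```bash
python3 -c "
from h import *
to(.535,-.295,.05,-22.8)
snap('top','t3',(280,100,480,250),4)"
```

```text
t 7.75 pos [ 0.5358 -0.2915  0.0949] travel [ 0.4  3.6 44.9] turn [-0.1 -0.1  0.1] w 0.362 gf 30.0 F [-0.2 -0.8 -2.2] q [ 0.81  0.37 -0.43  1.71  0.17  1.1  -1.64]
```

View pics/t3.png

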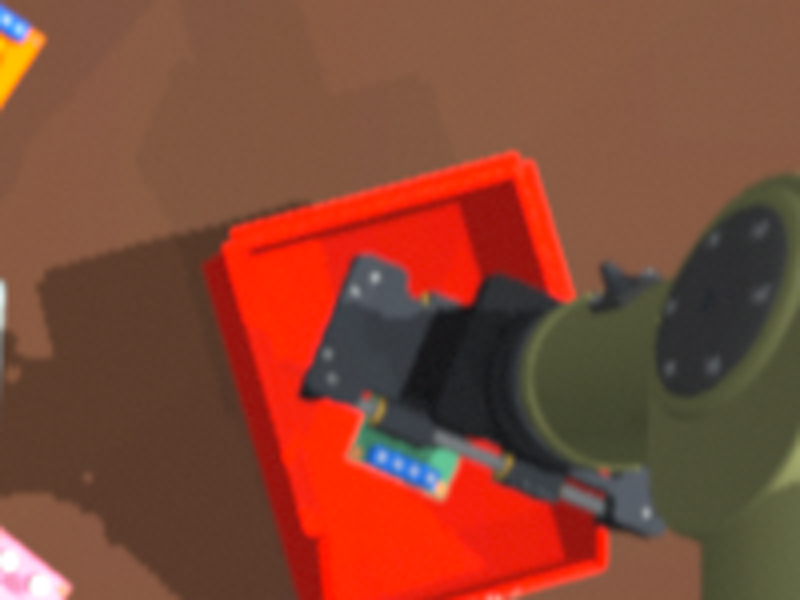

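The picture shows the board in the gripper over the middle of the bin, with its terminal block at (405,470). I'll lower it and let go.

Request:
step_arm:
  commands:
    - {"travel":[0,0,0.02],"turn":[0,0,0]}
    - {"travel":[0,0,0.035],"turn":[0,0,0]}
    - {"travel":[0,0,0.04],"turn":[0,0,0]}
    - {"travel":[0,0,0.04],"turn":[0,0,0]}
    - {"travel":[0,0,0.04],"turn":[0,0,0]}

```text
time: 8.3
position: [0.5349, -0.2936, 0.0555]
tool_rot: [3.079, -0.62, 0.002]
ft_force: [-1.4, 0.8, -1.2]
grip_width: 0.367
grip_force: 30.0
```

Request:
step_arm:
  commands:
    - {"travel":[0,0,0],"turn":[0,0,0]}
    - {"travel":[0,0,0],"turn":[0,0,0]}
    - {"travel":[0,0,0],"turn":[0,0,0]}
    - {"travel":[0,0,0],"turn":[0,0,0]}
    - {"travel":[0,0,0],"turn":[0,0,0]}
  gripper: 0.8

```text
time: 8.8
position: [0.5343, -0.2938, 0.0548]
tool_rot: [3.079, -0.621, 0.001]
ft_force: [-0.3, 0.4, -0.1]
grip_width: 0.73
grip_force: 0.0
```

Request:
step_arm:
  commands:
    - {"travel":[0,0,-0.03],"turn":[0,0,0]}
    - {"travel":[0,0,-0.07],"turn":[0,0,0]}
    - {"travel":[0,0,-0.11],"turn":[0,0,0]}
    - {"travel":[0,0,-0.15],"turn":[0,0,0]}
    - {"travel":[0,0,-0.19],"turn":[0,0,0]}

```text
time: 9.3
position: [0.534, -0.2935, 0.2463]
tool_rot: [3.08, -0.621, 0.0]
ft_force: [0.8, -0.4, -1.2]
grip_width: 0.798
grip_force: 0.0
```

Request:
step_arm:
  commands:
    - {"travel":[0,-0.045,0],"turn":[0,0,0]}
    - {"travel":[0,-0.09,0],"turn":[0,0,0]}
    - {"travel":[0,-0.135,0],"turn":[0,0,0]}
    - {"travel":[0,-0.18,0],"turn":[0,0,0]}
    - {"travel":[0,-0.22,0],"turn":[0,0,0]}

```text
time: 9.8
position: [0.62, -0.0883, 0.2449]
tool_rot: [-3.08, 0.619, -0.001]
ft_force: [0.3, -0.4, 0.2]
grip_width: 0.801
grip_force: 0.0
```

```bash
python3 -c "
from h import *
to(.537,.203,.2,-22.8)
snap('top','t4',(100,100,480,280),2)"
```

```text
t 9.8 pos [ 0.62   -0.0883  0.2449] travel [-189.1 -236.6   44.9] turn [-0.  -0.   0.1] w 0.801 gf 0.0 F [ 0.3 -0.4  0.2] q [ 0.55  0.31 -0.56  1.49  0.17  1.39 -1.99]
```

View pics/t4.png

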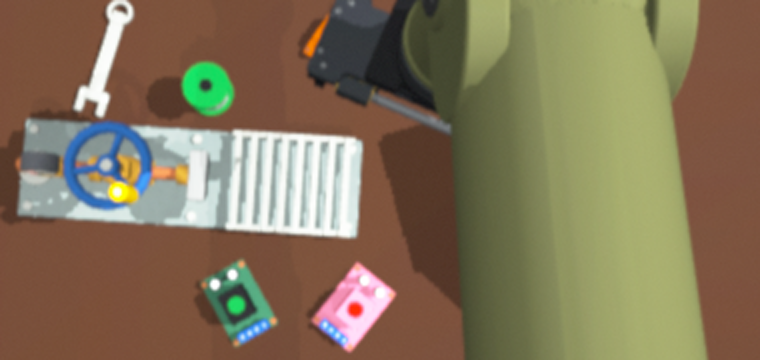

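The grid is now empty, the bin is hidden by the arm, and the handle is unchanged at (120,192). The handle lies at about -139° from the hub, which puts the wheel at about 3.92 rad. I'll go to the handle and turn the tool for joint-7 margin.

Request:
step_arm:
  commands:
    - {"travel":[-0.02,-0.025,0],"turn":[0,0,-8]}
    - {"travel":[-0.045,-0.055,0],"turn":[0,0,-16]}
    - {"travel":[-0.07,-0.085,0],"turn":[0,0,-24]}
    - {"travel":[-0.095,-0.115,0],"turn":[0,0,-32]}
    - {"travel":[-0.115,-0.145,0],"turn":[0,0,-40]}
  gripper: 0.8

```text
time: 10.35
position: [0.5686, 0.0889, 0.2448]
tool_rot: [3.104, 0.479, 0.0]
ft_force: [-0.1, 0.1, 0.4]
grip_width: 0.799
grip_force: 0.0
```

```bash
python3 -c "
from h import *
to(.5377,.2018,.21,57)"
```

```text
t 10.35 pos [0.5686 0.0889 0.2448] travel [   4.6 -117.    34.7] turn [  0.    0.  -39.4] w 0.799 gf 0.0 F [-0.1  0.1  0.4] q [ 0.45  0.23 -0.75  1.61  0.16  1.37 -1.59]
```

Request:
step_arm:
  commands:
    - {"travel":[0.001,-0.03,0],"turn":[0,0,-8]}
    - {"travel":[0.002,-0.06,0.01],"turn":[0,0,-16]}
    - {"travel":[0.003,-0.09,0.02],"turn":[0,0,-24]}
    - {"travel":[0.005,-0.11,0.03],"turn":[0,0,-32]}
    - {"travel":[0.005,-0.117,0.035],"turn":[0,0,-39.4]}

```text
time: 10.85
position: [0.5381, 0.2034, 0.209]
tool_rot: [-2.758, -1.502, 0.001]
ft_force: [0.4, -0.4, 0.4]
grip_width: 0.799
grip_force: 0.0
```

Request:
step_arm:
  commands:
    - {"travel":[0,0,0],"turn":[0,0,0]}
    - {"travel":[0,0,0],"turn":[0,0,0]}

```text
time: 11.05
position: [0.54, 0.1999, 0.2096]
tool_rot: [2.768, 1.484, -0.0]
ft_force: [0.5, -0.1, -0.4]
grip_width: 0.801
grip_force: 0.0
```

```bash
python3 -c "
from h import *
to(.5377,.2018,.137,57)
snap('side','s2',(150,100,410,260),3)"
```

```text
t 11.05 pos [0.54   0.1999 0.2096] travel [ 0.3 -3.  72.6] turn [ 0.   0.  -0.6] w 0.801 gf 0.0 F [ 0.5 -0.1 -0.4] q [ 0.36  0.29 -0.9   1.65  0.23  1.31 -1.16]
```

View pics/s2.png

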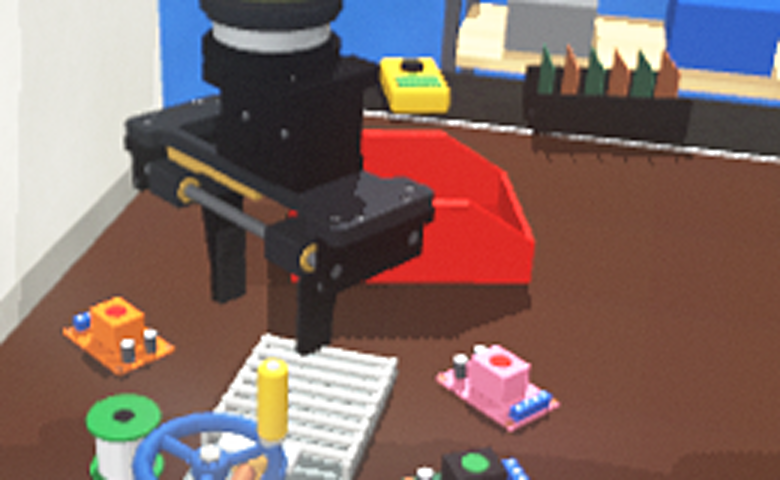

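The open fingers straddle the handle, and the bin stands upright. I'll descend and grip.

Request:
step_arm:
  commands:
    - {"travel":[0,-0.003,0.02],"turn":[0,0,0]}
    - {"travel":[0,-0.003,0.04],"turn":[0,0,0]}
    - {"travel":[0,-0.003,0.06],"turn":[0,0,0]}
    - {"travel":[0,-0.003,0.072],"turn":[0,0,0]}
    - {"travel":[0,-0.003,0.072],"turn":[0,0,0]}

```text
time: 11.6
position: [0.5367, 0.2009, 0.1362]
tool_rot: [-2.768, -1.486, 0.004]
ft_force: [0.0, 0.5, 0.5]
grip_width: 0.799
grip_force: 0.0
```

Request:
step_arm:
  commands:
    - {"travel":[0,0,0],"turn":[0,0,0]}
    - {"travel":[0,0,0],"turn":[0,0,0]}
    - {"travel":[0,0,0],"turn":[0,0,0]}
    - {"travel":[0,0,0],"turn":[0,0,0]}
    - {"travel":[0,0,0],"turn":[0,0,0]}
  gripper: 0
  force: 30

```text
time: 12.1
position: [0.5374, 0.2024, 0.1379]
tool_rot: [2.766, 1.489, 0.001]
ft_force: [0.1, -0.3, -0.3]
grip_width: 0.427
grip_force: 0.0
```

Request:
step_arm:
  commands:
    - {"travel":[0,0,0],"turn":[0,0,0]}
    - {"travel":[0,0,0],"turn":[0,0,0]}
    - {"travel":[0,0,0],"turn":[0,0,0]}
    - {"travel":[0,0,0],"turn":[0,0,0]}
    - {"travel":[0,0,0],"turn":[0,0,0]}

```text
time: 12.6
position: [0.537, 0.2024, 0.1376]
tool_rot: [-2.766, -1.489, 0.001]
ft_force: [-1.5, -0.2, 0.6]
grip_width: 0.225
grip_force: 30.0
```

```bash
python3 -c "
from h import *
to(.5377,.2018,.137,57)
snap('top','t5',(100,100,480,280),2)
print(px('side',[.5377,.2018,.166]))
im=cv2.imread('pics/t5.png')[::2,::2];h=cv2.cvtColor(im,cv2.COLOR_BGR2HSV)
m=cv2.inRange(h[:,220:],(45,60,40),(95,255,255));n,_,st,c=cv2.connectedComponentsWithStats(m);print(st[1:],c[1:]+[320,100])"
```

```text
t 12.6 pos [0.537  0.2024 0.1376] travel [-0.1  1.   0.6] turn [-0.   0.  -0.4] w 0.225 gf 30.0 F [-1.5 -0.2  0.6] q [ 0.33  0.35 -0.88  1.74  0.29  1.18 -1.21]
[240.39266013 221.1503833 ]
[[ 41  85  31  35 342]] [[374.13157895 202.12280702]]
```

View pics/t5.png

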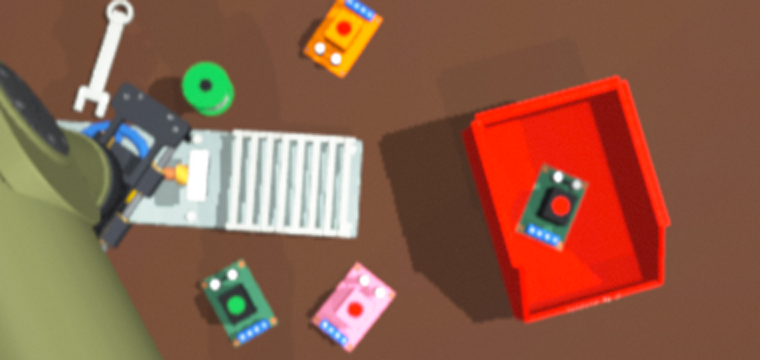

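The board lies in the red bin, sticker at (562,205), and the bin is upright. The good board, spool and spanner are undisturbed. The handle is gripped (20 mm opening, 30 N). Next I'll work out the circle offsets.

```bash
cat > circ.py <<'E'
import numpy as np,sys
def tab(th0,step,yaw=56.6,r=.043):
    a=np.radians(th0-yaw+step*np.arange(6));d=np.c_[r*np.cos(a),-r*np.sin(a)];d=d[1:]-d[0]
    print(th0,"->",th0+5*step,[[round(float(v),4) for v in p] for p in d])
E
python3 -c "
from circ import *
for i in range(3): tab(-139.3-75*i,-15)
for i in range(5): tab(-3.4+72*i,14.4)"
```

```text
-139.3 -> -214.3 [[0.0045, -0.0103], [0.0114, -0.0191], [0.0204, -0.0258], [0.0309, -0.0299], [0.042, -0.0312]]
-214.3 -> -289.3 [[0.0111, 0.0016], [0.0214, 0.0061], [0.0302, 0.0131], [0.0369, 0.0221], [0.041, 0.0325]]
-289.3 -> -364.3 [[0.0013, 0.0112], [-0.0003, 0.0223], [-0.0048, 0.0326], [-0.0118, 0.0414], [-0.0208, 0.048]]
-3.4 -> 68.6 [[0.0086, -0.0065], [0.0153, -0.015], [0.0197, -0.0248], [0.0215, -0.0354], [0.0206, -0.0462]]
68.6 -> 140.6 [[-0.0035, -0.0102], [-0.0095, -0.0192], [-0.0175, -0.0264], [-0.0271, -0.0314], [-0.0376, -0.0338]]
140.6 -> 212.6 [[-0.0108, 0.0002], [-0.0212, 0.0031], [-0.0305, 0.0085], [-0.0382, 0.0161], [-0.0438, 0.0253]]
212.6 -> 284.6 [[-0.0031, 0.0103], [-0.0036, 0.0211], [-0.0013, 0.0316], [0.0035, 0.0413], [0.0105, 0.0494]]
284.6 -> 356.6 [[0.0089, 0.0062], [0.019, 0.0099], [0.0297, 0.011], [0.0403, 0.0095], [0.0503, 0.0053]]
```

Request:
step_arm:
  commands:
    - {"travel":[0.0045,-0.0103,0],"turn":[0,0,0]}
    - {"travel":[0.0114,-0.0191,0],"turn":[0,0,0]}
    - {"travel":[0.0204,-0.0258,0],"turn":[0,0,0]}
    - {"travel":[0.0309,-0.0299,0],"turn":[0,0,0]}
    - {"travel":[0.042,-0.0312,0],"turn":[0,0,0]}

```text
time: 13.15
position: [0.5334, 0.2551, 0.1376]
tool_rot: [2.765, 1.49, -0.003]
ft_force: [-3.0, -2.0, 3.4]
grip_width: 0.222
grip_force: 30.0
```

Request:
step_arm:
  commands:
    - {"travel":[0,0,0],"turn":[0,0,0]}
    - {"travel":[0,0,0],"turn":[0,0,0]}

```text
time: 13.35
position: [0.5344, 0.2564, 0.1376]
tool_rot: [-2.763, -1.49, -0.003]
ft_force: [-1.5, 3.9, 0.7]
grip_width: 0.225
grip_force: 30.0
```

Request:
step_arm:
  commands:
    - {"travel":[0.0111,0.0016,0],"turn":[0,0,0]}
    - {"travel":[0.0214,0.0061,0],"turn":[0,0,0]}
    - {"travel":[0.0302,0.0131,0],"turn":[0,0,0]}
    - {"travel":[0.0369,0.0221,0],"turn":[0,0,0]}
    - {"travel":[0.041,0.0325,0],"turn":[0,0,0]}

```text
time: 13.85
position: [0.5849, 0.2711, 0.1376]
tool_rot: [-2.766, -1.49, -0.0]
ft_force: [-3.8, 0.7, 3.0]
grip_width: 0.224
grip_force: 30.0
```

Request:
step_arm:
  commands:
    - {"travel":[0.0013,0.0112,0],"turn":[0,0,0]}
    - {"travel":[-0.0003,0.0223,0],"turn":[0,0,0]}
    - {"travel":[-0.0048,0.0326,0],"turn":[0,0,0]}
    - {"travel":[-0.0118,0.0414,0],"turn":[0,0,0]}
    - {"travel":[-0.0208,0.048,0],"turn":[0,0,0]}

```text
time: 14.35
position: [0.612, 0.2281, 0.1376]
tool_rot: [-2.762, -1.487, -0.0]
ft_force: [-5.7, 26.3, -0.2]
grip_width: 0.221
grip_force: 30.0
```

Request:
step_arm:
  commands:
    - {"travel":[0,0,0],"turn":[0,0,0]}
    - {"travel":[0,0,0],"turn":[0,0,0]}
    - {"travel":[0,0,0],"turn":[0,0,0]}

```text
time: 14.65
position: [0.612, 0.2286, 0.1376]
tool_rot: [-2.763, -1.49, -0.002]
ft_force: [-3.7, 4.8, 1.3]
grip_width: 0.219
grip_force: 30.0
```

Request:
step_arm:
  commands:
    - {"travel":[-0.0017,0.0011,0],"turn":[0,0,0]}
    - {"travel":[-0.0033,0.0022,0],"turn":[0,0,0]}
    - {"travel":[-0.0033,0.0022,0],"turn":[0,0,0]}
    - {"travel":[-0.0033,0.0022,0],"turn":[0,0,0]}

```text
time: 15.05
position: [0.612, 0.2285, 0.1377]
tool_rot: [-2.757, -1.491, -0.008]
ft_force: [-1.5, 12.1, -2.5]
grip_width: 0.221
grip_force: 30.0
```

The handle doesn't move further and the reaction rises, so the valve is shut at handle position (0.612, 0.2285). Now I'll open two turns: the first turn in 5 calls, with the press offset taken back in the first.

Request:
step_arm:
  commands:
    - {"travel":[0.0124,-0.0091,0],"turn":[0,0,0]}
    - {"travel":[0.0191,-0.0176,0],"turn":[0,0,0]}
    - {"travel":[0.0235,-0.0274,0],"turn":[0,0,0]}
    - {"travel":[0.0253,-0.038,0],"turn":[0,0,0]}
    - {"travel":[0.0244,-0.0488,0],"turn":[0,0,0]}

```text
time: 15.55
position: [0.5865, 0.2704, 0.1376]
tool_rot: [2.766, 1.488, 0.005]
ft_force: [1.7, -1.5, 0.6]
grip_width: 0.223
grip_force: 30.0
```

Request:
step_arm:
  commands:
    - {"travel":[-0.0035,-0.0102,0],"turn":[0,0,0]}
    - {"travel":[-0.0095,-0.0192,0],"turn":[0,0,0]}
    - {"travel":[-0.0175,-0.0264,0],"turn":[0,0,0]}
    - {"travel":[-0.0271,-0.0314,0],"turn":[0,0,0]}
    - {"travel":[-0.0376,-0.0338,0],"turn":[0,0,0]}

```text
time: 16.05
position: [0.5352, 0.2577, 0.1376]
tool_rot: [-2.765, -1.49, -0.001]
ft_force: [3.9, 0.5, -0.3]
grip_width: 0.219
grip_force: 30.0
```

Request:
step_arm:
  commands:
    - {"travel":[-0.0108,0.0002,0],"turn":[0,0,0]}
    - {"travel":[-0.0212,0.0031,0],"turn":[0,0,0]}
    - {"travel":[-0.0305,0.0085,0],"turn":[0,0,0]}
    - {"travel":[-0.0382,0.0161,0],"turn":[0,0,0]}
    - {"travel":[-0.0438,0.0253,0],"turn":[0,0,0]}

```text
time: 16.55
position: [0.5335, 0.2066, 0.1376]
tool_rot: [-2.765, -1.489, -0.001]
ft_force: [3.9, 6.6, -3.0]
grip_width: 0.222
grip_force: 30.0
```

Request:
step_arm:
  commands:
    - {"travel":[-0.0031,0.0103,0],"turn":[0,0,0]}
    - {"travel":[-0.0036,0.0211,0],"turn":[0,0,0]}
    - {"travel":[-0.0013,0.0316,0],"turn":[0,0,0]}
    - {"travel":[0.0035,0.0413,0],"turn":[0,0,0]}
    - {"travel":[0.0105,0.0494,0],"turn":[0,0,0]}

```text
time: 17.05
position: [0.5796, 0.1892, 0.1375]
tool_rot: [-2.763, -1.489, 0.004]
ft_force: [-4.2, 6.0, 4.1]
grip_width: 0.221
grip_force: 30.0
```

Request:
step_arm:
  commands:
    - {"travel":[0.0089,0.0062,0],"turn":[0,0,0]}
    - {"travel":[0.019,0.0099,0],"turn":[0,0,0]}
    - {"travel":[0.0297,0.011,0],"turn":[0,0,0]}
    - {"travel":[0.0403,0.0095,0],"turn":[0,0,0]}
    - {"travel":[0.0503,0.0053,0],"turn":[0,0,0]}

```text
time: 17.55
position: [0.6118, 0.2257, 0.1375]
tool_rot: [2.766, 1.487, -0.01]
ft_force: [-5.8, -2.6, 7.3]
grip_width: 0.222
grip_force: 30.0
```

One turn is done smoothly with low forces. Now the second turn.

Request:
step_arm:
  commands:
    - {"travel":[0.0086,-0.0065,0],"turn":[0,0,0]}
    - {"travel":[0.0153,-0.015,0],"turn":[0,0,0]}
    - {"travel":[0.0197,-0.0248,0],"turn":[0,0,0]}
    - {"travel":[0.0215,-0.0354,0],"turn":[0,0,0]}
    - {"travel":[0.0206,-0.0462,0],"turn":[0,0,0]}

```text
time: 18.05
position: [0.5855, 0.2708, 0.1376]
tool_rot: [-2.766, -1.489, -0.002]
ft_force: [2.3, -1.2, 2.3]
grip_width: 0.223
grip_force: 30.0
```

Request:
step_arm:
  commands:
    - {"travel":[-0.0035,-0.0102,0],"turn":[0,0,0]}
    - {"travel":[-0.0095,-0.0192,0],"turn":[0,0,0]}
    - {"travel":[-0.0175,-0.0264,0],"turn":[0,0,0]}
    - {"travel":[-0.0271,-0.0314,0],"turn":[0,0,0]}
    - {"travel":[-0.0376,-0.0338,0],"turn":[0,0,0]}

```text
time: 18.55
position: [0.5352, 0.2577, 0.1376]
tool_rot: [-2.765, -1.49, -0.0]
ft_force: [3.3, 1.7, 0.3]
grip_width: 0.222
grip_force: 30.0
```

Request:
step_arm:
  commands:
    - {"travel":[-0.0108,0.0002,0],"turn":[0,0,0]}
    - {"travel":[-0.0212,0.0031,0],"turn":[0,0,0]}
    - {"travel":[-0.0305,0.0085,0],"turn":[0,0,0]}
    - {"travel":[-0.0382,0.0161,0],"turn":[0,0,0]}
    - {"travel":[-0.0438,0.0253,0],"turn":[0,0,0]}

```text
time: 19.05
position: [0.5335, 0.2066, 0.1376]
tool_rot: [-2.766, -1.489, -0.0]
ft_force: [3.1, 5.9, -1.2]
grip_width: 0.221
grip_force: 30.0
```

Request:
step_arm:
  commands:
    - {"travel":[-0.0031,0.0103,0],"turn":[0,0,0]}
    - {"travel":[-0.0036,0.0211,0],"turn":[0,0,0]}
    - {"travel":[-0.0013,0.0316,0],"turn":[0,0,0]}
    - {"travel":[0.0035,0.0413,0],"turn":[0,0,0]}
    - {"travel":[0.0105,0.0494,0],"turn":[0,0,0]}

```text
time: 19.55
position: [0.5795, 0.1892, 0.1375]
tool_rot: [-2.763, -1.489, 0.005]
ft_force: [-4.7, 5.4, 5.4]
grip_width: 0.219
grip_force: 30.0
```

Request:
step_arm:
  commands:
    - {"travel":[0.0089,0.0062,0],"turn":[0,0,0]}
    - {"travel":[0.019,0.0099,0],"turn":[0,0,0]}
    - {"travel":[0.0297,0.011,0],"turn":[0,0,0]}
    - {"travel":[0.0403,0.0095,0],"turn":[0,0,0]}
    - {"travel":[0.0503,0.0053,0],"turn":[0,0,0]}

```text
time: 20.05
position: [0.6118, 0.2256, 0.1374]
tool_rot: [2.766, 1.487, -0.009]
ft_force: [-5.9, -2.3, 7.7]
grip_width: 0.217
grip_force: 30.0
```

Request:
step_arm:
  commands:
    - {"travel":[0,0,0],"turn":[0,0,0]}
    - {"travel":[0,0,0],"turn":[0,0,0]}
    - {"travel":[0,0,0],"turn":[0,0,0]}
    - {"travel":[0,0,0],"turn":[0,0,0]}
    - {"travel":[0,0,0],"turn":[0,0,0]}

```text
time: 20.55
position: [0.6119, 0.2275, 0.1375]
tool_rot: [-2.766, -1.489, 0.003]
ft_force: [-3.7, 2.2, 4.5]
grip_width: 0.226
grip_force: 30.0
```

```bash
python3 -c "
from h import *
to(.612,.2285,.1376,56.6)
snap('top','t6',(100,100,480,280),2)"
```

```text
t 20.55 pos [0.6119 0.2275 0.1375] travel [ 0.9 -0.5 -0.1] turn [-0.1  0.1 -0. ] w 0.226 gf 30.0 F [-3.7  2.2  4.5] q [ 0.21  0.52 -0.82  1.54  0.39  1.26 -1.25]
```

View pics/t6.png

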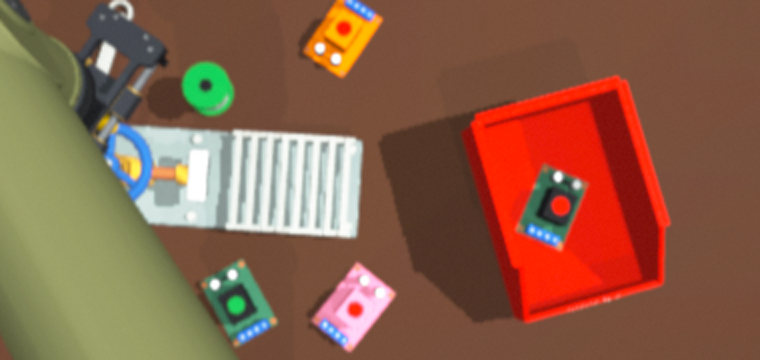

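The handle is back within 1 mm of the stop pose, exactly two turns open, and held at 30 N. The board is in the bin at (562,205), and everything else is undisturbed. Handing in.

```bash
python3 -c "
from bench import ctrl
print(ctrl.close_job())"
```

```text
the job is handed in; nothing more can be done
None
```

The job is handed in (no verdict came back): the red-stickered board is in the red bin, the valve was shut to its stop and backed off two full turns, and the gripper still holds the handle at 30 N.

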